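# Collect the class's work on the tray and slide it to its place

## Task

Collect the finished work from the bench in the plywood tray where the tray stands: all the rectangular plates in one squarely aligned pile in one compartment, all the round discs in one aligned pile in the other, lying flat. When everything is in, slide the loaded tray along the bench, without lifting or tipping it, until it sits squarely inside its white tape corner marks with the piles still square. Leave the other tools on the bench where they lie and let go of everything.

Things in the scene. Friction and masses are not known exactly. Their poses are not given: they have to be found in the camera images.
- tray: Loose tray of pale plywood, about 0.5 kg, outside 136 mm (x) by 234 mm (y); rim 16 mm high, 6 mm thick; floor 5 mm thick. A divider (6 mm thick, 16 mm high, along x at y = 0) makes two equal compartments, inside 124 mm (x) by 108 mm (y). Too wide to grasp from outside. Origin: centre of its underside. Its ends are alike: it may be parked either way round.
- bay_a (a point): Centre of the inner floor of the tray's compartment on its +y side (5 mm above the tray's underside); axes as the tray's.
- bay_b (a point): Centre of the inner floor of the tray's compartment on its -y side; axes as the tray's.
- outline: The tray's parking place: four corner marks of white tape on the bench top (flat, nothing to bump into) round a rectangle of 160 mm (x) by 258 mm (y) inside the tape, that is 12 mm more than the tray on every side. Left or right of the tray. Origin: its centre, on the bench top; its x and y match the tray's when parked.
- plate0: Drilled aluminium plate, a flat rectangle 80 x 50 x 10 mm with two dark 11 mm holes, about 110 g. Origin: centre of its underside as built; x along the 80 mm, y along the 50 mm, z up through the 10 mm. None if absent this time (or while held).
- plate1: Drilled aluminium plate, a flat rectangle 80 x 50 x 10 mm with two dark 11 mm holes, about 110 g. Origin: centre of its underside as built; x along the 80 mm, y along the 50 mm, z up through the 10 mm. None if absent this time (or while held).
- plate2: Drilled aluminium plate, a flat rectangle 80 x 50 x 10 mm with two dark 11 mm holes, about 110 g. Origin: centre of its underside as built; x along the 80 mm, y along the 50 mm, z up through the 10 mm. None if absent this time (or while held).
- plate3: Drilled aluminium plate, a flat rectangle 80 x 50 x 10 mm with two dark 11 mm holes, about 110 g. Origin: centre of its underside as built; x along the 80 mm, y along the 50 mm, z up through the 10 mm. None if absent this time (or while held).
- disc0: Round aluminium disc, diameter 64 mm, 10 mm thick, with a dark 16 mm centre hole, about 90 g. Origin: centre of its underside as built; z is its axis. None if absent this time (or while held).
- disc1: Round aluminium disc, diameter 64 mm, 10 mm thick, with a dark 16 mm centre hole, about 90 g. Origin: centre of its underside as built; z is its axis. None if absent this time (or while held).
- disc2: Round aluminium disc, diameter 64 mm, 10 mm thick, with a dark 16 mm centre hole, about 90 g. Origin: centre of its underside as built; z is its axis. None if absent this time (or while held).
- disc3: Round aluminium disc, diameter 64 mm, 10 mm thick, with a dark 16 mm centre hole, about 90 g. Origin: centre of its underside as built; z is its axis. None if absent this time (or while held).
- file: Flat file with a wooden handle, 240 mm long, 25 mm high. A bystander: leave it where it lies.
- bench_brush: Bench brush lying on the bench. A bystander: leave it where it lies.
- spanner: Spanner lying flat on the bench. A bystander: leave it where it lies.
- try_square: Engineer's square, stock 30 x 90 x 14 mm with a thin blade 110 mm long, lying flat. A bystander: leave it where it lies.
- oil_can: Oil can, 72 mm across, 90 mm high to its cone top with a thin spout to 145 mm, standing upright. A bystander: leave it where it lies.
There are look-alikes about, which are no part of the job. Leave any blue or turquoise look-alike of the plate2 alone. What is shaped like the plate3 but purple is not meant.

How it is judged (in metres and radians):
On the way, in this order (a step that is already met when the one before it is completed fails the run):
1. all the plates and discs that are there lie in the tray, sorted and in square piles (x of plate0 in the frame of tray between -0.058 and 0.058 m and z of plate0 in the frame of tray between 0.002 and 0.048 m and (angle between plate0's own z axis and vertical below 0.12 rad or angle between plate0's own z axis and vertical above 3.02 rad) and x of plate1 in the frame of tray between -0.058 and 0.058 m and z of plate1 in the frame of tray between 0.002 and 0.048 m and (angle between plate1's own z axis and vertical below 0.12 rad or angle between plate1's own z axis and vertical above 3.02 rad) and x of plate2 in the frame of tray between -0.058 and 0.058 m and z of plate2 in the frame of tray between 0.002 and 0.048 m and (angle between plate2's own z axis and vertical below 0.12 rad or angle between plate2's own z axis and vertical above 3.02 rad) and x of plate3 in the frame of tray between -0.058 and 0.058 m and z of plate3 in the frame of tray between 0.002 and 0.048 m and (angle between plate3's own z axis and vertical below 0.12 rad or angle between plate3's own z axis and vertical above 3.02 rad) and x of disc0 in the frame of tray between -0.058 and 0.058 m and z of disc0 in the frame of tray between 0.002 and 0.048 m and (angle between disc0's own z axis and vertical below 0.12 rad or angle between disc0's own z axis and vertical above 3.02 rad) and x of disc1 in the frame of tray between -0.058 and 0.058 m and z of disc1 in the frame of tray between 0.002 and 0.048 m and (angle between disc1's own z axis and vertical below 0.12 rad or angle between disc1's own z axis and vertical above 3.02 rad) and x of disc2 in the frame of tray between -0.058 and 0.058 m and z of disc2 in the frame of tray between 0.002 and 0.048 m and (angle between disc2's own z axis and vertical below 0.12 rad or angle between disc2's own z axis and vertical above 3.02 rad) and x of disc3 in the frame of tray between -0.058 and 0.058 m and z of disc3 in the frame of tray between 0.002 and 0.048 m and (angle between disc3's own z axis and vertical below 0.12 rad or angle between disc3's own z axis and vertical above 3.02 rad) and horizontal distance between each of plate1, plate2, plate3 and plate0 below 0.01 m and horizontal distance between each of plate2, plate3 and plate1 below 0.01 m and horizontal distance between plate3 and plate2 below 0.01 m and horizontal distance between each of disc1, disc2, disc3 and disc0 below 0.01 m and horizontal distance between each of disc2, disc3 and disc1 below 0.01 m and horizontal distance between disc3 and disc2 below 0.01 m and angle between the x axis of each of plate1, plate2, plate3 and the x axis of plate0, either way round below 0.16 rad and angle between the x axis of each of plate2, plate3 and the x axis of plate1, either way round below 0.16 rad and angle between the x axis of plate3 and the x axis of plate2, either way round below 0.16 rad and ((y of plate0 in the frame of tray between 0.012 and 0.108 m and y of plate1 in the frame of tray between 0.012 and 0.108 m and y of plate2 in the frame of tray between 0.012 and 0.108 m and y of plate3 in the frame of tray between 0.012 and 0.108 m and y of disc0 in the frame of tray between -0.108 and -0.012 m and y of disc1 in the frame of tray between -0.108 and -0.012 m and y of disc2 in the frame of tray between -0.108 and -0.012 m and y of disc3 in the frame of tray between -0.108 and -0.012 m) or (y of plate0 in the frame of tray between -0.108 and -0.012 m and y of plate1 in the frame of tray between -0.108 and -0.012 m and y of plate2 in the frame of tray between -0.108 and -0.012 m and y of plate3 in the frame of tray between -0.108 and -0.012 m and y of disc0 in the frame of tray between 0.012 and 0.108 m and y of disc1 in the frame of tray between 0.012 and 0.108 m and y of disc2 in the frame of tray between 0.012 and 0.108 m and y of disc3 in the frame of tray between 0.012 and 0.108 m))), for 0.2 s.
2. the loaded tray has been slid inside its corner marks (all of step 1 and horizontal distance between tray and outline below 0.018 m and angle between the x axis of tray and the x axis of outline, either way round below 0.12 rad and height (world z) of tray below 0.006 m), for 0.2 s.
At the end, for the whole second after the job is handed in: Plates in one compartment, discs in the other; all flat (0.12 rad); each pile within 10 mm, plates parallel within 0.16 rad; tray flat on the bench within 18 mm of the centre of its corner marks and 0.12 rad of square to them; all at rest (all of step 2 and linear speed of each of plate0, plate1, plate2, plate3, disc0, disc1, disc2, disc3, tray below 0.02 m/s); the robot touches nothing.
It fails at once if the tray is lifted or tipped (height (world z) of tray above 0.03 m or angle between tray's own z axis and vertical above 0.25 rad).
It fails at once if another tool on the bench is moved more than 4 cm (distance of any of file, bench_brush, spanner, try_square, oil_can from where it was at the start of the episode above 0.04 m).
Of plate0, plate1, plate2, plate3, disc0, disc1, disc2, disc3 only 6 to 8 are there at a start; the rules pass over those that are not, and their reading is None.
At some moment in a run one of plate0, plate1, plate2, plate3, disc0, disc1, disc2, disc3, tray may be knocked a few centimetres aside while the robot is not near it.
Once in a run the grip may slacken for a moment while it holds something.
It also fails if it takes over 210 s, if anything falls off the work surface, if the arm or the gripper's body presses on something with over 40 N, if the wrist force passes 120 N, or if a joint passes its speed limit or range.

## Robot

A 7-joint arm with a two-finger parallel gripper is mounted at the origin on the work surface. World frame = base frame: x ahead of the robot, y to its left, z up, the work surface at z = 0. Lengths are in mm, angles in rad, forces in N, time in s.
With the tool pointing down it reaches from about 425 to 925 mm from the base axis. Payload 6.8 kg.
Tool frame: the origin (TCP) lies at the centre of the arm's flange, where the gripper is bolted on; the fingertips stand 182 mm ahead of it and the grasp point (between the pads) lies 163 mm ahead of it (robot.grip_point_offset is the distance from the TCP to the grasp point, in mm); z points along the fingers, y is the line along which they close (so a half turn about z gives the same grasp; the last joint's range is limited). The gripper opens to 88 mm and grips with 3 to 60 N. Pads are 20 mm wide; open, the fingers measure 115 mm over their backs; the gripper's body (75 mm by 178 mm) begins 61 mm behind the grasp point.
Start: joints at [-1.26, 0.477, 0.022, 1.555, -0.011, 1.109, -0.083], TCP at [274.498, 616.679, 404.664] pointing down, gripper open.
Joint ranges: [-2.96, 2.96], [-0.34, 2.1], [-1.41, 1.46], [0.24, 2.44], [-1.37, 4.51], [0.17, 1.92], [-2.96, 2.96]. Speed limits (rad/s): [2.39, 2.39, 3.14, 3.14, 3.14, 3.14, 3.14].

## Interface

Orientations are given as a unit quaternion [x, y, z, w].
In Python, from plant import robot gives the robot as it stands. Calls block until the motion is done:
- robot.move_pose(position, orientation): joint-space move of the TCP to a pose.
- robot.movel(position, max_speed=150, ori=None): straight line of the TCP; ori=None keeps the orientation; max_speed is the mean speed in mm/s.
- robot.goto_joints(angles): joint-space move.
- robot.move_gripper(opening, newtons=None): finger opening in mm; newtons is the grip in N (None keeps the last); returns when the fingers have stopped.
- robot.hold(seconds).
- robot.inverse_kinematics(position, orientation): joint angles nearest the present ones, or None.
- robot.get_obs(): the state.
- robot.snapshot(name): name is "scene" or "top"; returns a dict with "pixels" (420x560x3 uint8, red, green, blue), "depth" (420x560 float32, mm along the optical axis (not along the pixel's ray), 0 where there is no reading), "camera_matrix" (3x3 intrinsics, pixels), "k1" (the pictures are not rectified: a ray, as slopes to the right and down, at radius r is drawn at 1 + k1 r^2 times it, then the intrinsics apply), "rvec" (rotation vector, rad) and "tvec" (3), from world to camera coordinates, as OpenCV has them. Camera axes: x right, y down, z forward; pixel columns grow to the right and rows downward; lengths in mm; the calibration is good to about 2 mm. A picture is of the moment at which its call begins.
A pose or a line that the arm cannot do raises robot.MotionError and nothing moves.
- robot.job_done(): hands the job in; it is judged then, once.
Trained networks look in the newest picture that a camera, given by its name, has taken for a name from the list of things; names that differ only in an ending like _2 or _b are one class to them, and where a whole thing is asked for, a point or a joint stands for the part that bears it (a point fixed in the world has none). Each returns a list of dicts, best first, with "confidence" (0 to 1); they miss things now and then, are a little off and sometimes report something else, mostly with a low value. They report only what shows in the picture. A call takes as long as a camera call. They do not tell look-alikes from the thing itself.
- robot.boxes_of(query, camera): "box" ([centre column, centre row, width, height] as shares, 0 to 1, of the picture: columns of its width, rows of its height, round what is visible of it).
The state is a dict: "clock": time; "joint_positions": joint angles; "joint_vel": joint speeds; "joint_torque": joint torques, N m; "tcp_pos": TCP position; "tcp_rot": TCP orientation; "wrist_force": force on the tool from outside, world axes, zero at the start; "torque": the same for the moment, N m; "gripper_width": finger opening in mm; "grip_force": force on a finger pad.
Only numpy, scipy, OpenCV 4.12 (cv2) and the standard library are available. Lean on these libraries where they do the work, as an engineer would, in place of code of your own. Each camera call takes 0.05 s, during which the arm holds its last target. There are 200 camera calls.

## Working session

There is one attempt and no reset: what is moved stays moved. The work goes in short steps, each a Python script; the robot and the scene stay as the last script left them, time stands still between calls to the robot, and variables do not carry over. Pictures are saved under pics/ and viewed, at most 14 in all, crops included, and the job is handed in when it is done.

```bash
mkdir -p pics; ls; cat > h.py <<'E'
import numpy as np, cv2
from plant import robot
def snap(cam,name=None):
    s=robot.snapshot(cam)
    if name: cv2.imwrite(f'pics/{name}.png',cv2.cvtColor(s['pixels'],cv2.COLOR_RGB2BGR))
    return s
def cloud(s):
    K=np.array(s['camera_matrix']);k1=s['k1'];d=s['depth']
    v,u=np.mgrid[0:d.shape[0],0:d.shape[1]]
    n=cv2.undistortPoints(np.stack([u,v],-1).reshape(-1,1,2).astype(float),K,np.array([k1,0,0,0.])).reshape(d.shape+(2,))
    R=cv2.Rodrigues(np.array(s['rvec'],float))[0];t=np.array(s['tvec'],float).ravel()
    P=np.concatenate([n*d[...,None],d[...,None]],-1)
    W=(P-t)@R
    W[d==0]=np.nan
    return W
E
python3 - <<'E'
from h import *
for c in ('scene','top'):
    s=snap(c,c+'0'); np.save(c+'0.npy',cloud(s))
    R=cv2.Rodrigues(np.array(s['rvec'],float))[0]; print(c,-R.T@np.ravel(s['tvec']),s['k1'],s['camera_matrix'])
    for q in ('tray','plate0','disc0','outline'):
        print(q,[(np.round(b['confidence'],2),np.round(np.array(b['box'])*[560,420,560,420]).tolist()) for b in robot.boxes_of(q,c)])
print(robot.get_obs()['clock'],robot.get_obs()['tcp_rot'])
E
```

```text
pics
scene [1353.33165238 -624.21124331 1235.72008589] -0.16891048652689783 [[542.77710539   0.         283.75819093]
 [  0.         542.77710539 206.45276323]
 [  0.           0.           1.        ]]
tray [(np.float64(0.81), [301.0, 195.0, 92.0, 56.0])]
plate0 [(np.float64(0.91), [137.0, 274.0, 35.0, 23.0]), (np.float64(0.9), [212.0, 292.0, 33.0, 31.0]), (np.float64(0.84), [254.0, 264.0, 38.0, 26.0]), (np.float64(0.74), [187.0, 258.0, 17.0, 26.0]), (np.float64(0.7), [297.0, 254.0, 22.0, 26.0]), (np.float64(0.57), [227.0, 228.0, 18.0, 26.0]), (np.float64(0.3), [386.0, 198.0, 17.0, 14.0])]
disc0 [(np.float64(0.79), [351.0, 160.0, 23.0, 16.0]), (np.float64(0.74), [386.0, 198.0, 20.0, 14.0]), (np.float64(0.66), [338.0, 237.0, 26.0, 18.0])]
outline [(np.float64(0.7), [375.0, 169.0, 107.0, 65.0])]
top [ 263.2554447   -60.79545616 1527.59449969] 0.011820874019228397 [[515.66094582   0.         279.52906929]
 [  0.         515.66094582 209.62713622]
 [  0.           0.           1.        ]]
tray [(np.float64(0.64), [255.0, 233.0, 86.0, 61.0])]
plate0 [(np.float64(0.89), [301.0, 176.0, 24.0, 30.0]), (np.float64(0.8), [342.0, 187.0, 28.0, 30.0]), (np.float64(0.79), [391.0, 226.0, 20.0, 25.0]), (np.float64(0.74), [339.0, 234.0, 31.0, 33.0]), (np.float64(0.62), [437.0, 235.0, 29.0, 30.0]), (np.float64(0.56), [387.0, 187.0, 19.0, 30.0])]
disc0 [(np.float64(0.65), [261.0, 174.0, 19.0, 22.0]), (np.float64(0.55), [187.0, 244.0, 19.0, 18.0]), (np.float64(0.54), [145.0, 195.0, 22.0, 19.0]), (np.float64(0.53), [187.0, 184.0, 25.0, 21.0])]
outline [(np.float64(0.77), [171.0, 226.0, 96.0, 63.0])]
0.5 [ 2.07839539e-01  9.78162934e-01 -8.85875662e-06 -1.01596325e-05]
```

```bash
python3 - <<'E'
import cv2
a=cv2.imread('pics/top0.png');cv2.imwrite('pics/top0b.png',cv2.resize(a[110:300,100:500],None,fx=2,fy=2,interpolation=cv2.INTER_CUBIC))
a=cv2.imread('pics/scene0.png');cv2.imwrite('pics/scene0b.png',cv2.resize(a[120:330,90:470],None,fx=2.1,fy=2.1,interpolation=cv2.INTER_CUBIC))
E
```

```text
(no output)
```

View pics/top0b.png

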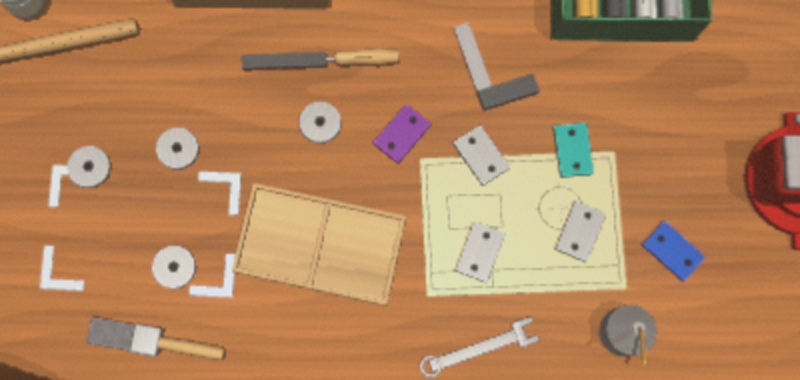

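View pics/scene0b.png

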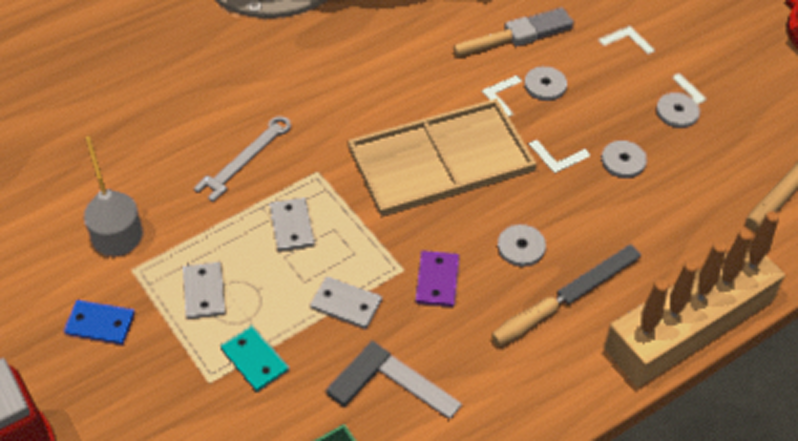

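Candidates in the top picture (full pixels):
- Plates: grey at (340,187), (340,236) and (390,225). The purple (301,177), teal (387,185) and blue (436,235) ones are look-alikes to leave.
- Discs: grey at (260,170), (188,184), (144,193) and (186,243).

That makes 3 plates and 4 discs. The tray is at about (260,232), rotated, and the tape marks lie to its left.

```bash
cat >> h.py <<'E'
def ray_plane(s,uv,z):
    K=np.array(s['camera_matrix'])
    n=cv2.undistortPoints(np.asarray(uv,float).reshape(-1,1,2),K,np.array([s['k1'],0,0,0.])).reshape(-1,2)
    R=cv2.Rodrigues(np.array(s['rvec'],float))[0];t=np.ravel(s['tvec'])
    c=-R.T@t; d=np.c_[n,np.ones(len(n))]@R
    return (c+d*((z-c[2])/d[:,2])[:,None])[:,:2]
def project(s,P):
    P=np.atleast_2d(np.asarray(P,float));R=cv2.Rodrigues(np.array(s['rvec'],float))[0]
    q=P@R.T+np.ravel(s['tvec']); K=np.array(s['camera_matrix'])
    n=q[:,:2]/q[:,2:]; n=n*(1+s['k1']*(n**2).sum(1,keepdims=True))
    return n*[K[0,0],K[1,1]]+K[:2,2]
def rectify(s,z,x0=250,x1=1000,y0=-600,y1=600,mm=1.0):
    """orthophoto of plane z: rows = x, cols = y"""
    X,Y=np.meshgrid(np.arange(x0,x1,mm),np.arange(y0,y1,mm),indexing='ij')
    uv=project(s,np.c_[X.ravel(),Y.ravel(),np.full(X.size,z)]).reshape(X.shape+(2,)).astype(np.float32)
    return cv2.remap(s['pixels'],uv[...,0],uv[...,1],cv2.INTER_CUBIC)
def grey_parts(s,z=10,lo=110,sat=32):
    """neutral bright blobs on plane z: list of (x,y,angle_of_long_axis,L,W,area)"""
    x0,y0=250,-600
    im=rectify(s,z); hsv=cv2.cvtColor(im,cv2.COLOR_RGB2HSV)
    m=((hsv[...,1]<sat)&(hsv[...,2]>lo)).astype(np.uint8)
    out=[]
    for c in cv2.findContours(m,cv2.RETR_EXTERNAL,cv2.CHAIN_APPROX_NONE)[0]:
        a=cv2.contourArea(c)
        if a<1500: continue
        (cy,cx),(w,h),ang=cv2.minAreaRect(c)
        p=cv2.boxPoints(((cy,cx),(w,h),ang)); e=[p[1]-p[0],p[2]-p[1]]; e=max(e,key=np.linalg.norm)
        out.append((cx+x0,cy+y0,np.arctan2(e[0],e[1]),max(w,h),min(w,h),a))  # raw: angle in (dy->,dx) 
    return [(o[0],o[1],np.arctan2(np.sin(np.pi/2-o[2]),np.cos(np.pi/2-o[2])),*o[3:]) for o in out]
E
python3 - <<'E'
from h import *
for c in ('top','scene'):
    s=snap(c); im=rectify(s,10)
    np.savez(c+'_s.npz',**{k:np.array(v) for k,v in s.items()})
    print(c)
    for o in grey_parts(s): print(np.round(o,2).tolist())
    W=cloud(s); 
    if c=='top':
        print('corners',np.round(ray_plane(s,[[0,0],[559,0],[559,419],[0,419]],0)).tolist())
        for u,v in ((340,187),(340,236),(390,225),(260,166),(188,190),(186,236),(260,232),(230,222),(415,275)): print(u,v,np.round(W[v,u],1))
    H=np.clip(rectify({**s,'pixels':np.nan_to_num(np.clip(W[...,2]*5,0,255)).astype(np.uint8)},10),0,255)
    cv2.imwrite(f'pics/ortho_{c}.png',cv2.resize(im[...,::-1],None,fx=.66,fy=.66))
    cv2.imwrite(f'pics/orthoz_{c}.png',H)
E
```

```text
top
[907.96, -498.45, 1.56, 106.17, 32.15, 3119.0]
[908.0, -539.5, 1.57, 106.0, 29.0, 2771.0]
[779.71, 536.24, 1.34, 87.1, 25.03, 1793.5]
[785.45, -228.06, 1.23, 109.51, 22.5, 2157.5]
[679.5, 5.5, 1.57, 61.0, 59.0, 2821.0]
[635.7, 220.6, 1.11, 60.82, 60.37, 2859.5]
[631.82, -239.72, 0.97, 79.76, 49.84, 3692.5]
[593.67, 372.59, -0.52, 107.3, 61.58, 3731.0]
[517.18, -387.08, -1.17, 80.49, 49.37, 3690.0]
[484.11, -237.31, -1.2, 79.98, 49.9, 3738.5]
[455.0, 217.0, 0.0, 62.0, 60.0, 2870.0]
[373.39, -455.36, -0.37, 69.31, 65.29, 3049.0]
[352.5, 284.16, 0.16, 103.3, 39.2, 3523.5]
[342.83, -231.46, -0.33, 176.02, 35.73, 2701.5]
corners [[1245.0, 864.0], [1271.0, -958.0], [-21.0, -843.0], [-43.0, 712.0]]
340 187 [ 633.4 -239.5    5.6]
340 236 [ 483.5 -238.4    4.8]
390 225 [ 517.5 -386.3   13.3]
260 166 [695.7   4.5   6.2]
188 190 [617.2 220.7   6.6]
186 236 [476.3 219.4   9.2]
260 232 [491.4  -0.    9.5]
230 222 [521.1  90.6   5. ]
415 275 [ 365.9 -437.4   81.3]
scene
[864.0, -494.0, 1.57, 108.0, 64.0, 6168.0]
[789.99, -227.64, 1.24, 110.93, 22.93, 2314.5]
[767.64, 546.08, 1.4, 76.2, 27.26, 1581.5]
[683.25, 6.75, -0.79, 61.52, 59.4, 2877.0]
[639.5, 221.5, 0.0, 61.0, 61.0, 2857.0]
[635.86, -238.57, 0.98, 78.85, 50.05, 3700.5]
[601.0, 371.0, -0.46, 99.28, 59.93, 3498.0]
[520.22, -385.86, -1.17, 80.62, 48.56, 3592.0]
[486.75, -235.88, -1.22, 80.07, 47.92, 3522.5]
[458.62, 218.92, -0.98, 61.02, 60.46, 2875.5]
[348.62, 289.73, 0.17, 102.26, 40.11, 3375.5]
[345.99, -231.89, -0.37, 176.98, 37.69, 2612.5]
[338.7, -439.0, -0.53, 70.27, 69.46, 3776.5]
```

View pics/ortho_top.png

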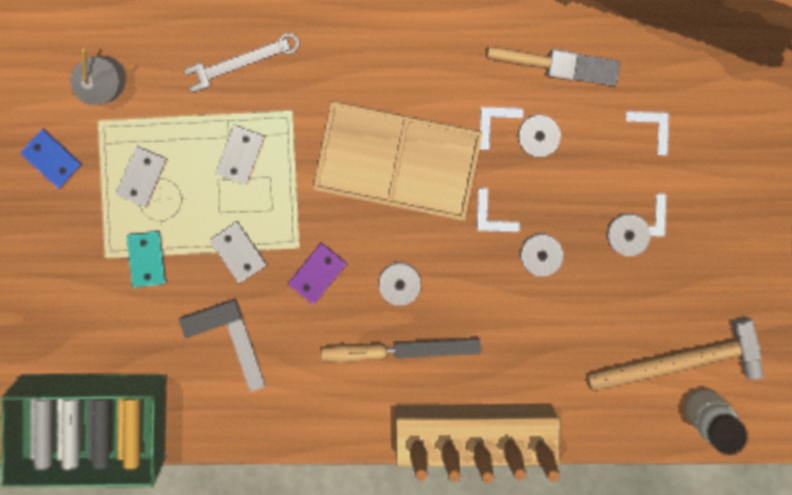

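```bash
python3 - <<'E'
t=open('h.py').read()
i=t.index('def grey_parts'); t=t[:i]+'''
X0,Y0=250,-600
def grey_parts(s,z=10,lo=110,sat=32):
    """(kind,x,y,world angle of long axis) of neutral bright plates/discs whose top is at z"""
    hsv=cv2.cvtColor(rectify(s,z),cv2.COLOR_RGB2HSV)
    m=((hsv[...,1]<sat)&(hsv[...,2]>lo)).astype(np.uint8)
    m=cv2.morphologyEx(m,cv2.MORPH_CLOSE,cv2.getStructuringElement(2,(21,21)))
    m=cv2.morphologyEx(m,cv2.MORPH_OPEN,cv2.getStructuringElement(2,(37,37)))
    out=[]
    for c in cv2.findContours(m,cv2.RETR_EXTERNAL,cv2.CHAIN_APPROX_NONE)[0]:
        r=cv2.minAreaRect(c); (cy,cx),wh,_=r; L,W=max(wh),min(wh)
        p=cv2.boxPoints(r); e=max(p[1]-p[0],p[2]-p[1],key=np.linalg.norm)
        k='plate' if 73<L<88 and 44<W<56 else 'disc' if 53<W and L<71 else None
        if k and cx+X0<720 and not (k=='disc' and cy+Y0<-400): out.append((k,cx+X0,cy+Y0,np.arctan2(e[0],e[1])))
    return out
def seen():
    """parts from both cameras, averaged"""
    a=grey_parts(snap('top')); b=grey_parts(snap('scene')); out=[]
    for p in a:
        q=[r for r in b if r[0]==p[0] and np.hypot(r[1]-p[1],r[2]-p[2])<12]
        out.append((p[0],(p[1]+q[0][1])/2,(p[2]+q[0][2])/2,p[3]) if q else (p[0],p[1]+1.7,p[2]+.7,p[3]))
    return out
def _segs():
    S=[]
    for hx,hy in ((68,117),(62,111)):
        c=[(-hx,-hy),(hx,-hy),(hx,hy),(-hx,hy)]; S+=[(c[i],c[(i+1)%4]) for i in range(4)]
    S+=[((-62,3),(62,3)),((-62,-3),(62,-3))]
    f=np.linspace(0.03,.97,60)[:,None]
    P=np.concatenate([np.array(a)*(1-f)+np.array(b)*f for a,b in S])
    N=np.concatenate([np.tile([[0,1.]] if a[1]==b[1] else [[1.,0]],(60,1)) for a,b in S]); return P,N
def tray_fit(s,guess):
    im=cv2.GaussianBlur(cv2.cvtColor(rectify(s,16),cv2.COLOR_RGB2GRAY).astype(np.float32),(0,0),2)
    gr,gc=cv2.Sobel(im,5,0,1),cv2.Sobel(im,5,1,0); P,N=_segs()
    from scipy.optimize import minimize
    def f(p):
        c,q=np.cos(p[2]/100),np.sin(p[2]/100); R=np.array([[c,-q],[q,c]])
        w=P@R.T+p[:2]; n=N@R.T
        mp=[(w[:,1]-Y0).astype(np.float32),(w[:,0]-X0).astype(np.float32)]
        a=cv2.remap(gr,*mp,cv2.INTER_LINEAR).ravel()*n[:,0]+cv2.remap(gc,*mp,cv2.INTER_LINEAR).ravel()*n[:,1]
        return -np.minimum(np.abs(a),60).mean()
    g=np.array([guess[0],guess[1],guess[2]*100])
    best=min((f(g+[dx,dy,da]),dx,dy,da) for dx in range(-50,51,4) for dy in range(-50,51,4) for da in range(-24,25,3))
    r=minimize(f,g+best[1:],method='Nelder-Mead',options=dict(initial_simplex=(g+best[1:])+np.array([[0,0,0],[3,0,0],[0,3,0],[0,0,3]])))
    return np.array([r.x[0],r.x[1],r.x[2]/100]),r.fun
'''
open('h.py','w').write(t)
E
cat > m.py <<'E'
from h import *
import sys
for c in ('top','scene'):
    s=dict(np.load(c+'_s.npz')); s['k1']=float(s['k1'])
    for o in grey_parts(s): print(c,o[0],np.round(o[1:],2).tolist())
    p,f=tray_fit(s,(492,3,-.19)); print('tray',np.round(p,3),f)
    im=rectify(s,16)[...,::-1].copy(); P,_=_segs() if 0 else __import__('h')._segs()
    R=np.array([[np.cos(p[2]),-np.sin(p[2])],[np.sin(p[2]),np.cos(p[2])]])
    for w in P@R.T+p[:2]: cv2.circle(im,(int(round(w[1]+600)),int(round(w[0]-250))),0,(0,0,255),-1)
    cv2.imwrite(f'pics/fit_{c}.png',im[100:400,400:800])
a=cv2.imread('pics/fit_top.png');b=cv2.imread('pics/fit_scene.png');cv2.imwrite('pics/fit.png',np.hstack([a,b]))
E
time python3 m.py
```

```text
top disc [680.0, 5.0, 0.0]
top disc [635.75, 220.25, 0.79]
top plate [631.86, -239.8, 0.61]
top disc [604.9, 352.3, 1.11]
top plate [517.28, -386.84, 2.74]
top plate [484.25, -237.07, 2.8]
top disc [455.0, 216.5, 0.0]
tray [ 4.92841e+02 -2.12900e+00 -2.03000e-01] -32.5994590570346
scene disc [683.75, 6.75, 2.36]
scene disc [639.0, 222.5, 2.36]
scene plate [635.97, -238.66, 0.62]
scene disc [607.75, 354.75, 2.36]
scene plate [521.01, -385.48, 2.72]
scene plate [487.27, -235.79, 2.78]
scene disc [458.5, 219.0, 0.0]
tray [ 5.01157e+02 -2.77500e+00 -2.03000e-01] -53.843693333161156
real	0m2.807s
user	0m4.751s
sys	0m0.361s
```

View pics/fit.png

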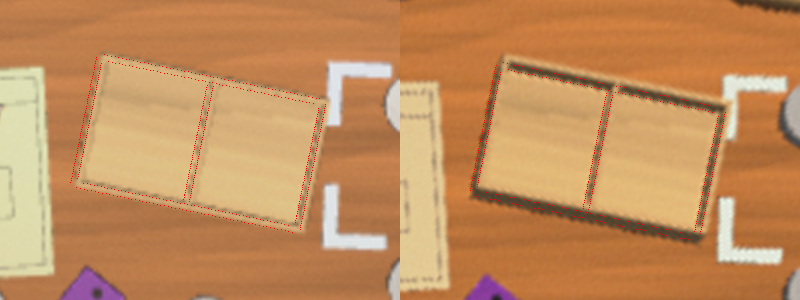

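```bash
python3 - <<'E'
t=open('h.py').read(); i=t.index('def _segs')
t=t[:i]+'''
def tray_fit(s,guess,z=16,smax=150):
    """(x,y,theta), sides, from the pale mask at rim height"""
    hsv=cv2.cvtColor(rectify(s,z),cv2.COLOR_RGB2HSV)
    m=((hsv[...,1]>45)&(hsv[...,1]<smax)&(hsv[...,2]>150)&(hsv[...,0]<26)).astype(np.uint8)
    m=cv2.morphologyEx(m,cv2.MORPH_OPEN,np.ones((3,3)))
    roi=np.zeros_like(m); cv2.circle(roi,(int(guess[1]-Y0),int(guess[0]-X0)),220,1,-1); m&=roi
    cs=cv2.findContours(m,cv2.RETR_EXTERNAL,cv2.CHAIN_APPROX_NONE)[0]
    best=None
    for c in cs:
        r=cv2.minAreaRect(c); (cy,cx),wh,_=r
        e=abs(max(wh)-234)+abs(min(wh)-136)
        if best is None or e<best[0]:
            p=cv2.boxPoints(r); d=max(p[1]-p[0],p[2]-p[1],key=np.linalg.norm); d=d*np.sign(d[0])
            best=(e,np.array([cx+X0,cy+Y0,np.arctan2(-d[1],d[0])]),(max(wh),min(wh)))
    return best[1],best[2]
'''
open('h.py','w').write(t)
from h import *
for c in ('top','scene'):
    s=dict(np.load(c+'_s.npz')); s['k1']=float(s['k1'])
    h=cv2.cvtColor(rectify(s,16),cv2.COLOR_RGB2HSV)
    print(h[242,560],h[243,660],h[200,520],h[360,600],h[150,800],h[160,480])
    for sm in (130,145,160): print(c,sm,tray_fit(s,(492,3,-.19),smax=sm))
E
```

```text
[ 20 103 223] [ 17 109 218] [ 17 110 201] [ 13 154 190] [ 13 157 190] [ 13 151 189]
top 130 (array([ 4.92403839e+02,  4.01922607e+00, -1.97395504e-01]), (239.06553649902344, 139.24244689941406))
top 145 (array([ 4.91653870e+02,  7.76922607e+00, -1.97395548e-01]), (250.04808044433594, 145.71429443359375))
top 160 (array([ 488.14924622, -208.99377441,    1.23150349]), (47.759681701660156, 4.881361961364746))
[ 17 122 216] [ 17 126 212] [ 17 123 203] [ 13 177 182] [ 13 172 194] [ 13 174 195]
scene 130 (array([ 4.88608521e+02,  1.84415894e+01, -2.02025101e-01]), (260.61376953125, 152.44961547851562))
scene 145 (array([ 4.82661972e+02,  3.44682007e+01, -1.93798557e-01]), (290.7339172363281, 171.53135681152344))
scene 160 (array([ 535.41149902, -184.11291504,   -1.51679504]), (212.33865356445312, 61.15396499633789))
```

```bash
sed -i 's/np.ones((3,3))/np.ones((k,k))/; s/z=16,smax=150/z=16,smax=130,k=9/' h.py; python3 - <<'E'
from h import *
for c in ('top','scene'):
    s=dict(np.load(c+'_s.npz')); s['k1']=float(s['k1'])
    for sm in (120,128,136,145):
      for k in (5,9): print(c,sm,k,[np.round(a,2).tolist() for a in tray_fit(s,(492,3,-.19),smax=sm,k=k)])
E
```

```text
top 120 5 [[492.32, 2.69, -0.2], [235.25, 136.59]]
top 120 9 [[492.22, 2.19, -0.2], [234.24, 136.59]]
top 128 5 [[492.38, 2.48, -0.2], [236.04, 138.35]]
top 128 9 [[492.28, 2.11, -0.2], [235.27, 138.03]]
top 136 5 [[492.37, 2.33, -0.2], [237.3, 139.83]]
top 136 9 [[492.36, 2.17, -0.2], [236.75, 139.41]]
top 145 5 [[492.66, 2.65, -0.2], [240.17, 142.17]]
top 145 9 [[492.56, 2.21, -0.2], [239.32, 142.07]]
scene 120 5 [[535.79, -185.44, -1.52], [207.36, 58.62]]
scene 120 9 [[535.79, -185.44, -1.52], [207.36, 58.62]]
scene 128 5 [[494.93, 3.19, -0.2], [233.42, 133.56]]
scene 128 9 [[499.49, -1.64, -0.2], [225.8, 122.64]]
scene 136 5 [[493.62, 5.43, -0.2], [237.14, 137.41]]
scene 136 9 [[499.56, -1.64, -0.2], [225.89, 122.61]]
scene 145 5 [[493.25, 5.51, -0.2], [237.14, 138.17]]
scene 145 9 [[499.56, -1.64, -0.2], [225.89, 122.61]]
```

```bash
cat >> h.py <<'E'
TIP=182.; PICK=2.5; BIAS=np.array([1.7,.7])
def quat(psi,xy):
    az=np.arctan2(xy[1],xy[0]); psi=az+(psi-az+np.pi/2)%np.pi-np.pi/2
    f=(psi+np.pi/2)/2; q=np.array([np.cos(f),np.sin(f),0,0])
    o=np.array(robot.get_obs()['tcp_rot']); return (q if q@o>=0 else -q).tolist()
def go(xy,tip,psi=None,v=220):
    robot.movel([float(xy[0]),float(xy[1]),TIP+tip],max_speed=v,ori=None if psi is None else quat(psi,xy))
def tray_now():
    p,wh=tray_fit(snap('top'),TRAY0)
    ok=abs(wh[0]-235)<5 and abs(wh[1]-137)<5
    p[:2]+=BIAS; return p,ok,wh
TRAY0=(492,3,-.198)
def tpt(t,x,y):
    c,s=np.cos(t[2]),np.sin(t[2]); return np.array([t[0]+c*x-s*y,t[1]+s*x+c*y])
def status(m=''):
    o=robot.get_obs(); print(m,'t',round(o['clock'],1),'w',round(o['gripper_width'],1),'g',np.round(o['grip_force'],1),'F',np.round(o['wrist_force'],1)); return o
def pick(part):
    k,x,y,a=part; psi=a+np.pi/2 if k=='plate' else np.arctan2(y,x)
    go((x,y),110,psi); robot.move_gripper(72 if k=='plate' else 86)
    go((x,y),25,v=200); go((x,y),PICK,v=60)
    robot.move_gripper(20,newtons=40); status('closed '+k)
    go((x,y),110,v=200); o=status('lifted'); W=50 if k=='plate' else 64
    return abs(o['gripper_width']-W)<5
PLACE={'plate':(0,-61),'disc':(0,65)}
def place(kind,n,t):
    xy=tpt(t,*PLACE[kind]); psi=t[2]+(np.pi/2 if kind=='plate' else 0)
    z=5+10*n+PICK
    go(xy,110,psi); go(xy,z+15,v=200); status('above')
    go(xy,z+1,v=50); status('down')
    robot.move_gripper(60 if kind=='plate' else 76)
    go(xy,z+20,v=100); go(xy,130,v=250)
E
python3 - <<'E'
from h import *
o=status()
p=[q for q in seen() if q[0]=='plate' and q[1]<500][0]; print(np.round(p[1:],2))
t,ok,wh=tray_now(); print(t,ok,wh)
print(robot.inverse_kinematics([484,-237,184],quat(p[3]+1.57,p[1:3])),robot.inverse_kinematics([*tpt(t,0,-61),190],quat(t[2]+1.57,tpt(t,0,-61))))
robot.move_pose([p[1],p[2],TIP+200],quat(p[3]+np.pi/2,p[1:3])); status('hover')
print(pick(p)); t,ok,wh=tray_now(); print(t,ok,wh)
cv2.imwrite('pics/held.png',cv2.cvtColor(snap('top')['pixels'],4)[110:300,100:500])
E
```

```text
t 0.6 w 87.9 g 0.0 F [ 1.   0.3 -0.1]
[ 485.71 -236.34    2.8 ]
[ 4.93992282e+02  2.99663086e+00 -2.03186899e-01] True (235.65345764160156, 138.18307495117188)
[-0.28855832  0.77909401  0.85917813  2.07170937 -0.92167574  0.7314682
 -0.73389458] [-0.21793237  0.51772176  0.25450341  2.16839341 -0.27077167  0.48457638
  1.61205891]
hover t 3.8 w 87.7 g 0.0 F [-0.   0.4 -0.1]
closed plate t 6.5 w 49.9 g 39.9 F [ 1.2 -0.   1.8]
lifted t 7.1 w 49.0 g 39.9 F [ 0.5  0.2 -1.4]
True
[ 4.94052722e+02  2.83128662e+00 -2.00181127e-01] True (235.63345336914062, 138.18431091308594)
```

```bash
cat > run.py <<'E'
from h import *
import sys
def intray(p,t): 
    c,s=np.cos(t[2]),np.sin(t[2]); d=np.array(p[1:3])-t[:2]; l=np.array([c*d[0]+s*d[1],-s*d[0]+c*d[1]])
    return abs(l[0])<75 and abs(l[1])<122
def do(kind,n,key):
    t,ok,wh=tray_now(); 
    c=sorted([q for q in seen() if q[0]==kind and not intray(q,t)],key=key)
    print(kind,n,'cands',[np.round(q[1:3]).tolist() for q in c])
    if not pick(c[0]): print('PICK FAIL'); sys.exit()
    t,ok,wh=tray_now(); print('tray',np.round(t,3),ok)
    if not ok: print('TRAY?',wh); sys.exit()
    place(kind,n,t)
E
python3 - <<'E'
from run import *
t,ok,_=tray_now(); place('plate',0,t)
do('plate',1,lambda q:-q[1])
do('plate',2,lambda q:-q[1])
go((520,-250),130)
snap('top','p3'); a=cv2.imread('pics/p3.png'); cv2.imwrite('pics/p3c.png',cv2.resize(a[150:290,100:460],None,fx=2.2,fy=2.2,interpolation=2))
E
```

```text
Traceback (most recent call last):
  File "h.py", line 97, in place
    go(xy,110,psi); go(xy,z+15,v=200); status('above')
    ~~^^^^^^^^^^^^
  File "h.py", line 76, in go
    robot.movel([float(xy[0]),float(xy[1]),TIP+tip],max_speed=v,ori=None if psi is None else quat(psi,xy))
    ~~~~~~~~~~~^^^^^^^^^^^^^^^^^^^^^^^^^^^^^^^^^^^^^^^^^^^^^^^^^^^^^^^^^^^^^^^^^^^^^^^^^^^^^^^^^^^^^^^^^^^
plant.MotionError: the arm cannot follow that straight line within its joint ranges
```

```bash
python3 - <<'E'
t=open('h.py').read()
i=t.index('def go('); j=t.index('def tray_now')
t=t[:i]+'''def go(xy,tip,psi=None,v=220):
    P=[float(xy[0]),float(xy[1]),TIP+tip]
    if psi is None:
        try: robot.movel(P,max_speed=v)
        except robot.MotionError as e:
            print('line fallback',P); robot.move_pose(P,robot.get_obs()['tcp_rot'])
    else:
        robot.move_pose(P,quat(psi,xy))
'''+t[j:]
open('h.py','w').write(t)
E
python3 - <<'E'
from run import *
t,ok,_=tray_now(); print(np.round(t,3),ok); t0=tpt(t,0,-61)
print(np.round(robot.get_obs()['joint_positions'],2))
place('plate',0,t)
print(np.round(robot.get_obs()['joint_positions'],2)); status()
do('plate',1,lambda q:-q[1])
go((520,-250),130,0)
snap('top','p3'); a=cv2.imread('pics/p3.png'); cv2.imwrite('pics/p3c.png',cv2.resize(a[150:290,100:460],None,fx=2.2,fy=2.2,interpolation=2))
E
```

```text
[ 4.9402e+02  2.8450e+00 -2.0000e-01] True
[-0.21  0.49  0.71  2.02 -0.44  0.8  -1.15]
above t 9.6 w 49.4 g 39.9 F [ 0.2  0.9 -0.3]
down t 10.0 w 49.1 g 39.9 F [-0.4  0.4 -0.4]
[ 0.94  0.58 -1.21  2.03  0.66  0.99  0.76]
 t 11.3 w 60.0 g 0.0 F [-0.2  0.2 -0.1]
plate 1 cands [[634.0, -239.0], [519.0, -386.0]]
closed plate t 15.0 w 49.3 g 39.9 F [-0.4 -0.2  1.4]
lifted t 15.7 w 49.7 g 39.9 F [ 0.5  0.2 -2.4]
tray [ 4.93965e+02  3.23000e+00 -2.02000e-01] True
above t 17.8 w 49.2 g 39.9 F [-0.   0.8 -1.5]
down t 18.3 w 50.0 g 40.0 F [ 0.8 -0.5 -1.3]
```

View pics/p3c.png

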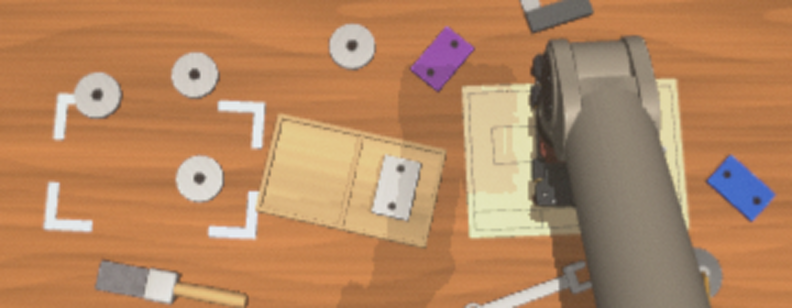

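The plate pile at about crop (397,187) is square in the right compartment, and the four discs are untouched. I'll carry on with the last plate and the discs.

```bash
python3 - <<'E'
from run import *
go((494,50),140,0)
do('plate',2,lambda q:-q[1])
do('disc',0,lambda q:q[1])
do('disc',1,lambda q:-q[1])
go((520,-250),130,0)
snap('top','p4'); a=cv2.imread('pics/p4.png'); cv2.imwrite('pics/p4c.png',cv2.resize(a[150:290,100:460],None,fx=2.2,fy=2.2,interpolation=2))
E
```

```text
plate 2 cands [[519.0, -386.0]]
closed plate t 25.3 w 49.4 g 40.0 F [ 0.  -0.3  0.3]
lifted t 26.0 w 49.6 g 40.0 F [ 0.1 -0.2 -3. ]
tray [ 4.93932e+02  3.01800e+00 -2.02000e-01] True
above t 28.6 w 49.5 g 40.0 F [-0.4  0.1 -0.7]
down t 29.0 w 49.5 g 40.0 F [0.2 0.4 0.2]
disc 0 cands [[493.0, 208.0], [606.0, 354.0], [638.0, 221.0], [682.0, 6.0]]
closed disc t 33.8 w 62.8 g 40.0 F [-0.4 -0.6  1.9]
lifted t 34.5 w 62.7 g 40.0 F [ 0.1 -0.2 -1.3]
tray [ 5.04598e+02  7.90000e-01 -2.04000e-01] False
TRAY? (235.765380859375, 117.00473022460938)
```

```bash
python3 - <<'E'
from run import *
go((600,300),130,.4); status()
t,ok,wh=tray_now(); print(np.round(t,3),ok,wh)
if ok:
    place('disc',0,t)
    go((640,221),130,.33)
    snap('top','p4'); a=cv2.imread('pics/p4.png'); cv2.imwrite('pics/p4c.png',cv2.resize(a[150:290,100:460],None,fx=2.2,fy=2.2,interpolation=2))
    for c in ('top','scene'):
        s=snap(c)
        for z in (15,35): print(c,z,[(q[0],np.round(q[1:],2).tolist()) for q in grey_parts(s,z) if intray(q,t)])
    print(np.round(tpt(t,0,-61)),np.round(tpt(t,0,65)))
E
```

```text
t 35.2 w 63.0 g 40.0 F [-0.6 -1.4 -1.7]
[ 515.149 -103.687    1.534] False (51.483219146728516, 38.5661506652832)
```

```bash
python3 - <<'E'
from run import *
robot.move_pose([274,600,TIP+200],quat(1.15,(274,600))); status()
t,ok,wh=tray_now(); print(np.round(t,3),ok,wh)
snap('top','p4'); a=cv2.imread('pics/p4.png'); cv2.imwrite('pics/p4c.png',cv2.resize(a[110:300,60:460],None,fx=2,fy=2,interpolation=2))
E
```

```text
t 36.9 w 63.0 g 40.0 F [ 0.9 -0.3 -1.4]
[ 4.94078e+02  2.84800e+00 -2.00000e-01] True (235.59083557128906, 138.59620666503906)
```

View pics/p4c.png

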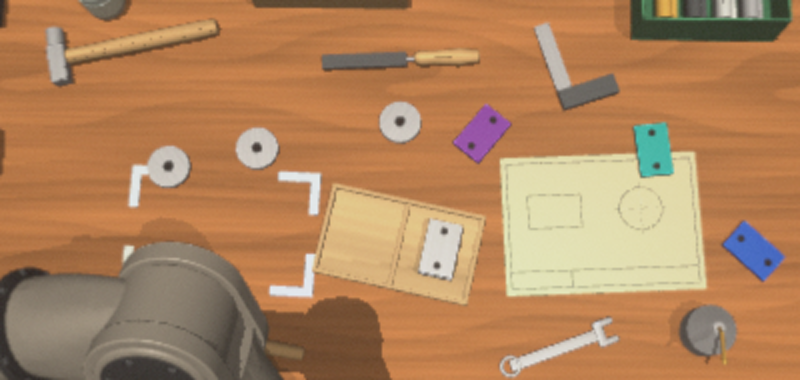

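The plate pile is square at crop (440,248), and three discs remain at (168,166), (257,148) and (400,121). This pose gives a clear view. I'll place the held disc and measure where it actually lands.

```bash
cat >> run.py <<'E'
def view(): robot.move_pose([274,600,TIP+200],quat(1.15,(274,600)))
def piles(t,zp=35,zd=15):
    for z,k in ((zp,'plate'),(zd,'disc')):
        r=[]
        for c in ('top','scene'):
            s=snap(c)
            r+=[(c,np.round(q[1:],2).tolist()) for q in grey_parts(s,z) if q[0]==k and intray(q,t)]
        print(k,z,r)
    print('targets',np.round(tpt(t,0,-61),1),np.round(tpt(t,0,65),1))
E
python3 - <<'E'
from run import *
t,ok,wh=tray_now()
place('disc',0,t); view(); piles(t); t,ok,wh=tray_now(); print(np.round(t,3),ok,wh)
print([(q[0],np.round(q[1:3]).tolist()) for q in seen()])
E
```

```text
above t 39.7 w 62.6 g 40.0 F [ 0.2  0.4 -0.5]
down t 40.2 w 63.0 g 40.0 F [ 0.4 -0.  -0.5]
plate 35 [('top', [481.63, -59.33, 2.94]), ('scene', [484.75, -58.25, 2.94])]
disc 15 [('top', [506.25, 66.25, 0.79]), ('scene', [509.25, 68.25, 2.36])]
targets [481.8 -56.9] [506.8  66.6]
[ 4.9398e+02  2.8930e+00 -2.0100e-01] True (235.66029357910156, 138.63436889648438)
[('disc', [682.0, 6.0]), ('disc', [638.0, 221.0]), ('disc', [606.0, 354.0]), ('disc', [506.0, 69.0]), ('plate', [487.0, -58.0])]
```

```bash
python3 - <<'E'
from run import *
def dod(n):
    t,ok,wh=tray_now(); c=[q for q in seen() if q[0]=='disc' and not intray(q,t)]; c.sort(key=lambda q:-q[1])
    print(np.round(t,3),ok,[np.round(q[1:3]).tolist() for q in c]); assert ok
    if not pick(c[0]): print('FAIL'); raise SystemExit
    t2,ok2,_=tray_now(); print('tray2',np.round(t2,3),ok2)
    if not ok2: view(); t2,ok2,_=tray_now(); print('tray3',np.round(t2,3),ok2); assert ok2
    place('disc',n,t2); view()
for n in (1,2,3):
    dod(n); t,ok,_=tray_now(); piles(t,35,15+10*n)
a=snap('top','p5'); a=cv2.imread('pics/p5.png'); cv2.imwrite('pics/p5c.png',cv2.resize(a[110:300,60:460],None,fx=2,fy=2,interpolation=2))
b=snap('scene','p5s')
E
```

```text
[ 4.93921e+02  2.95200e+00 -2.01000e-01] True [[682.0, 6.0], [637.0, 221.0], [606.0, 354.0]]
closed disc t 48.7 w 62.8 g 40.0 F [ 0.3 -0.7  0.9]
lifted t 49.4 w 62.7 g 40.0 F [-0.8  0.1 -1.7]
tray2 [ 4.94023e+02  2.87400e+00 -2.01000e-01] True
above t 50.7 w 62.8 g 40.0 F [ 0.1  0.2 -0.2]
down t 51.2 w 63.0 g 40.0 F [-1.   0.1 -0.1]
plate 35 [('top', [481.62, -59.35, 2.95]), ('scene', [484.63, -58.33, 2.94])]
disc 25 [('top', [505.5, 66.0, 0.0]), ('scene', [509.0, 68.0, 2.36])]
targets [481.8 -56.7] [507.   66.8]
[ 4.93949e+02  3.06800e+00 -2.01000e-01] True [[638.0, 221.0], [606.0, 354.0]]
closed disc t 58.9 w 62.9 g 40.0 F [0.4 0.2 0.8]
lifted t 59.6 w 62.9 g 40.0 F [ 0.2 -0.1 -1.3]
tray2 [ 4.84385e+02  6.43770e+01 -2.66000e-01] False
tray3 [ 4.93916e+02  2.85500e+00 -2.01000e-01] True
above t 64.2 w 62.8 g 40.0 F [-0.1 -0.2 -0.5]
down t 64.6 w 62.8 g 40.0 F [-0.5  0.4 -1.3]
plate 35 [('top', [481.63, -59.33, 2.94]), ('scene', [484.42, -58.38, 2.94])]
disc 35 [('top', [506.0, 66.0, 0.79]), ('scene', [509.25, 68.25, 2.36])]
targets [481.8 -56.9] [507.1  66.6]
[ 4.93909e+02  2.99600e+00 -2.02000e-01] True [[606.0, 354.0]]
closed disc t 72.0 w 63.3 g 40.0 F [0.3 0.3 1. ]
lifted t 72.7 w 62.5 g 40.0 F [-0.4  0.4 -2.1]
tray2 [ 5.08904e+02 -5.70660e+01 -2.04000e-01] False
tray3 [ 4.93975e+02  3.22600e+00 -2.01000e-01] True
above t 76.9 w 63.1 g 40.0 F [-0.3 -0.2 -0.5]
down t 77.3 w 62.9 g 40.0 F [ 0.4 -0.6 -0.8]
plate 35 [('top', [481.63, -59.33, 2.94]), ('scene', [484.71, -58.44, 2.94])]
disc 45 [('top', [505.5, 66.0, 0.79]), ('scene', [509.25, 68.75, 2.36])]
targets [481.7 -56.8] [506.9  66.7]
```

View pics/p5c.png

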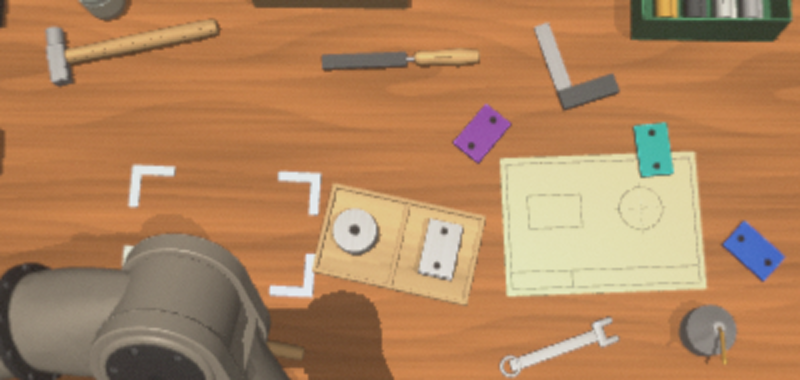

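View pics/p5s.png

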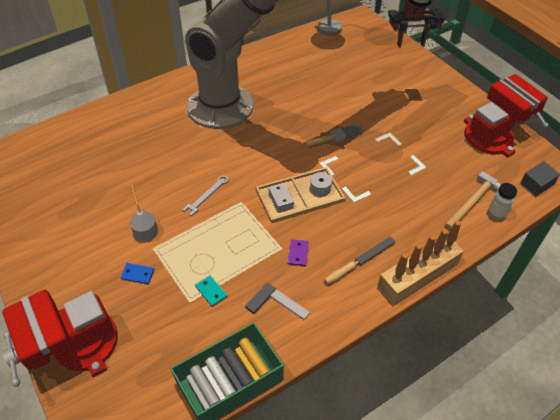

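```bash
cat >> run.py <<'E'
def outline(s):
    hsv=cv2.cvtColor(rectify(s,0),cv2.COLOR_RGB2HSV)
    m=((hsv[...,1]<80)&(hsv[...,2]>150)).astype(np.uint8)
    n,l,st,cen=cv2.connectedComponentsWithStats(m); P=[]
    for i in range(1,n):
        y,x=cen[i][0]+Y0,cen[i][1]+X0
        if 110<y<430 and 390<x<630 and st[i,4]>300: P.append(np.argwhere(l==i)[:,::-1]); print('  blob',round(x),round(y),st[i,4])
    r=cv2.minAreaRect(np.concatenate(P).astype(np.float32)); (cy,cx),wh,_=r
    p=cv2.boxPoints(r); d=max(p[1]-p[0],p[2]-p[1],key=np.linalg.norm); d=d*np.sign(d[0])
    return np.array([cx+X0,cy+Y0,np.arctan2(-d[1],d[0])]),wh
E
python3 - <<'E'
from run import *
print('scene',outline(snap('scene')))
robot.move_pose([494,3,TIP+200],quat(0,(494,3)))
robot.move_pose([500,-250,TIP+200],quat(-.46,(500,-250)))
print('top',outline(snap('top')))
t,ok,wh=tray_now(); print(np.round(t,3),ok,wh); status()
E
```

```text
blob 431 157 1432
  blob 443 397 1659
  blob 580 148 1776
  blob 588 393 1851
scene (array([ 5.12035156e+02,  2.73111450e+02, -3.16099934e-02]), (288.43682861328125, 189.93666076660156))
  blob 434 151 1821
  blob 442 393 1842
  blob 580 146 1881
  blob 588 389 1851
top (array([ 5.11164368e+02,  2.69677368e+02, -3.17352824e-02]), (288.4578857421875, 190.6024169921875))
[ 4.9408e+02  3.2140e+00 -2.0100e-01] True (235.83282470703125, 138.71226501464844)
 t 84.4 w 75.9 g 0.0 F [-0.6  0.7  0.3]
```

```bash
python3 - <<'E'
from run import *
t,ok,wh=tray_now(); assert ok
goal=np.array([512.4,270.6,-.032])
go(t[:2],120,t[2]+np.pi/2); print(np.round(robot.get_obs()['joint_positions'],2))
robot.move_gripper(24); go(t[:2],50,v=150); go(t[:2],7.5,v=40); status('at divider')
robot.move_gripper(0,newtons=60); status('gripped')
N=4
try:
    robot.movel([*map(float,goal[:2]),TIP+7.5],max_speed=35,ori=quat(goal[2]+np.pi/2,goal[:2]))
except robot.MotionError as e: print('ERR',e)
o=status('slid'); print(np.round(o['tcp_pos'],1),np.round(o['joint_positions'],2))
E
```

```text
[ 0.86  0.71 -1.32  2.02  0.8   1.08  0.52]
at divider t 88.2 w 23.7 g 0.0 F [ 0.1 -0.8  0.6]
gripped t 88.7 w 5.3 g 60.0 F [ 0.   2.5 -0.7]
slid t 96.5 w 5.6 g 60.2 F [ -0.9 -21.9  24.3]
[514.  264.8 189.6] [ 0.2   0.94 -1.13  1.88  1.02  1.05  0.15]
```

```bash
python3 - <<'E'
from run import *
robot.hold(0.5); o=status('held'); print(np.round(o['tcp_pos'],1))
snap('scene','p6'); a=cv2.imread('pics/p6.png'); cv2.imwrite('pics/p6c.png',cv2.resize(a[90:250,220:460],None,fx=3,fy=3,interpolation=2))
E
```

```text
held t 97.0 w 5.1 g 60.2 F [ -0.5 -21.6  24.7]
[514.  264.8 189.6]
```

View pics/p6c.png

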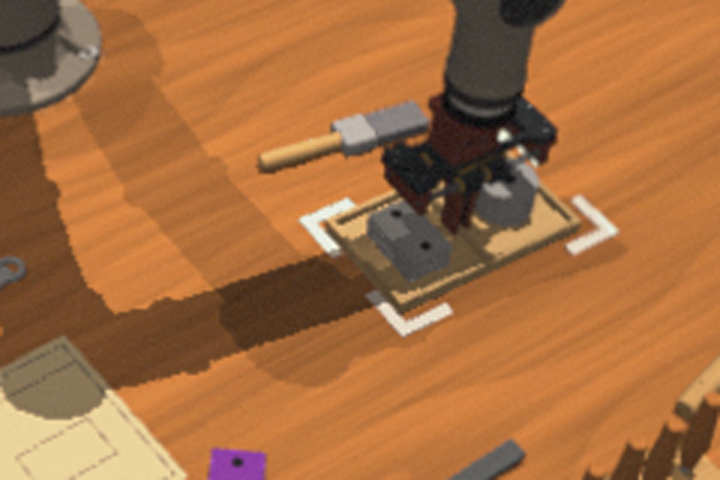

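The tray sits within the marks with both piles still standing, roughly 5 mm short in y. I'll release and measure.

```bash
python3 - <<'E'
from run import *
import h
robot.move_gripper(22); o=status('released'); p=o['tcp_pos']; print(np.round(p,1))
go(p[:2],60,v=60); go(p[:2],200,v=200)
robot.move_pose([500,-250,TIP+200],quat(-.46,(500,-250)))
h.TRAY0=(512,268,-.03)
for k in (5,9): 
    t,wh=tray_fit(snap('top'),h.TRAY0,k=k); t[:2]+=BIAS; print(np.round(t,3),wh)
    t2,wh=tray_fit(snap('scene'),h.TRAY0,k=k,smax=136); print('scene',np.round(t2,3),wh)
piles(t,35,45); status()
print(outline(snap('top')))
snap('top','p7'); a=cv2.imread('pics/p7.png'); cv2.imwrite('pics/p7c.png',cv2.resize(a[150:290,80:330],None,fx=3,fy=3,interpolation=2))
E
```

```text
released t 97.5 w 22.4 g 1.7 F [ 1.6 -2.5 -0.3]
[512.6 270.1 189.1]
[ 5.13468e+02  2.59260e+02 -4.10000e-02] (236.17068481445312, 138.23184204101562)
scene [ 5.13222e+02  2.61418e+02 -4.60000e-02] (235.19842529296875, 137.65992736816406)
[ 5.13518e+02  2.58957e+02 -3.80000e-02] (233.40435791015625, 137.9749298095703)
scene [ 5.20088e+02  2.55395e+02 -4.40000e-02] (222.689453125, 123.24994659423828)
plate 35 [('top', [510.76, 195.45, 3.1]), ('scene', [515.5, 198.5, 0.0])]
disc 45 [('top', [515.4, 323.3, 1.11]), ('scene', [518.5, 326.5, 2.36])]
targets [511.2 198. ] [516.  323.9]
 t 101.7 w 21.9 g 0.0 F [-0.4  1.   0.6]
  blob 435 150 1864
  blob 442 393 1846
  blob 518 204 4214
  blob 524 337 3286
  blob 581 146 1873
  blob 588 389 1860
(array([ 5.11084503e+02,  2.69676270e+02, -3.15685160e-02]), (288.4772644042969, 190.72598266601562))
```

View pics/p7c.png

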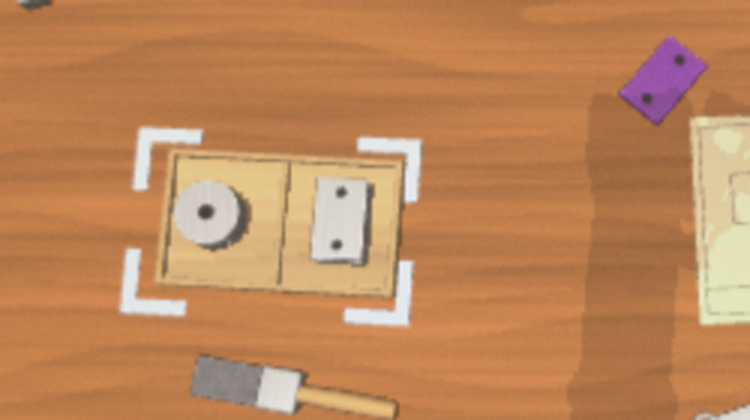

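Tray centre is 11 mm short of the marks' centre in y. That is within tolerance, but I'll regrip for a small corrective slide.

```bash
python3 - <<'E'
from run import *
import h
h.TRAY0=(512,268,-.03)
t=np.array([513.3,259.5,-.041])
go(t[:2],150,t[2]+np.pi/2); robot.move_gripper(24); go(t[:2],50,v=150); go(t[:2],7.5,v=40); status('at divider')
robot.move_gripper(0,newtons=60); status('gripped')
robot.movel([512.6,274.5,TIP+7.5],max_speed=20,ori=quat(-.032+np.pi/2,(512.6,274))); o=status('slid'); print(np.round(o['tcp_pos'],1))
robot.move_gripper(22); p=robot.get_obs()['tcp_pos']
go(p[:2],60,v=60); go(p[:2],200,v=200)
robot.move_pose([500,-250,TIP+200],quat(-.46,(500,-250)))
for c,sm in (('top',130),('scene',136)):
    t,wh=tray_fit(snap(c),h.TRAY0,k=5,smax=sm); print(c,np.round(t,3),wh)
piles(t,35,45); status()
snap('scene','p8'); a=cv2.imread('pics/p8.png'); cv2.imwrite('pics/p8c.png',cv2.resize(a[110:230,240:450],None,fx=3.5,fy=3.5,interpolation=2))
E
```

```text
at divider t 105.9 w 24.2 g 0.0 F [0.9 0.1 0.8]
gripped t 106.4 w 5.4 g 60.0 F [ 0.4  5.3 -3. ]
slid t 107.3 w 5.5 g 60.2 F [ -3.6 -22.5  24.3]
[513.9 268.1 189.7]
top [ 5.12225e+02  2.61850e+02 -4.10000e-02] (235.69967651367188, 138.5759735107422)
scene [ 5.13396e+02  2.63912e+02 -4.30000e-02] (233.92811584472656, 138.07325744628906)
plate 35 [('top', [510.98, 198.44, 3.1]), ('scene', [516.0, 201.0, 0.0])]
disc 45 [('top', [515.75, 325.75, 0.79]), ('scene', [517.5, 331.0, 2.36])]
targets [510.8 203. ] [516.2 328.9]
 t 111.8 w 22.0 g 0.0 F [-0.1 -0.9  1. ]
```

View pics/p8c.png

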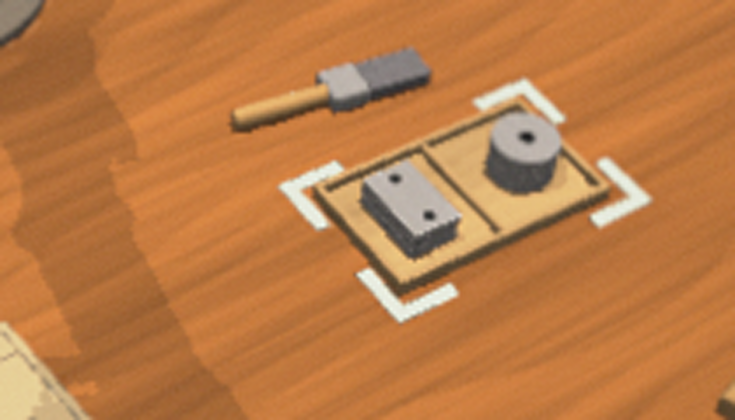

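```bash
python3 -c "
from plant import robot
robot.hold(0.3); print(robot.job_done())"
```

```text
the job is handed in; nothing more can be done
None
```

I handed the job in at about 112 s: all three plates and four discs are in square piles in separate compartments, and the loaded tray sits inside its marks, about 8 mm off centre (limit 18 mm) and 0.01 rad off square. The judge returned no verdict.

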